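# Set out the first-off turned parts for measuring

## Task

Set out the four loose turned steel parts at their measuring places: stand the flanged bushing, flange down, in the middle of the black granite rest and lay the spacer ring flat and centred on top of it; stand the hollow sleeve midway between the two stops of the stop plate; and stand the solid pin on the bench behind the V-block (at the end of it away from the robot), in line with its groove and with about 30 mm clear between them. Leave everything upright and let go, and do not disturb the caliper, the dial stand or the oil bottle.

Things in the scene. Friction and masses are not known exactly. Their poses are not given: they have to be found in the camera images.
- rest: Matt black granite rest, fixed to the bench: a plain square block 80 x 80 mm, 30 mm high. Origin: centre of its underside, on the bench; z up. The bushing goes in the middle of its top face, which is at height 30 mm.
- vblock: Bright steel V-block, fixed: 70 mm long along its x, 60 mm wide (y), 45 mm high, a V groove 38 mm wide and about 20 mm deep running along x over its top. Origin: centre of its underside; its +x end is the one away from the robot (turned up to 15 degrees). The pin goes on the bench behind that end, on the groove's line: 30 mm clear puts its axis 80 mm from the origin along +x.
- stops: Stop plate, fixed: aluminium plate 70 mm (x) by 132 mm (y), 6 mm thick, with an upright steel stop (50 mm along x, 16 mm thick, top 30 mm above the bench) near each end, centred at y = +58 and -58 mm: 100 mm clear between them. Origin: centre of the underside; turned up to 15 degrees. The sleeve stands on the plate at its centre (surface at height 6 mm).
- bushing: Flanged bushing of turned steel, loose, about 490 g, standing flange down: flange 60 mm in diameter, 12 mm thick at the bottom, then a hub 40 mm in diameter up to 50 mm above the underside; through bore of 21 mm. Origin: centre of its underside; z up along the axis. The only such bushing outside the blue trays. Grip it by the hub.
- spacer: Spacer ring of turned steel, loose, about 260 g, lying flat: 56 mm outside and 28 mm inside diameter, 18 mm thick, the flattest of the loose parts. Its hole is smaller than the bushing's hub, so it lies on the hub's top face, 50 mm above the bushing's underside. Origin: centre of its underside; z along the axis.
- sleeve: Hollow sleeve of turned steel, loose, about 440 g, standing upright: a plain tube 40 mm outside and 24 mm inside diameter, 70 mm tall, the tallest of the loose parts. Origin: centre of its underside; z up along the axis.
- pin: Solid steel pin, loose, about 300 g, standing upright: a full round 30 mm in diameter, 55 mm tall, top edge chamfered, no bore. Origin: centre of its underside; z up along the axis.
- caliper: Bystander: digital caliper lying flat near the right of the robot, beam 150 mm long, black display body, 12 mm high. Origin: underside of the beam's middle part. Leave it alone.
- dial: Bystander: dial gauge stand, black base 60 x 100 mm, post 145 mm tall with a round dial; stands beyond the work. Origin: centre of the base's underside. Leave it alone.
- oil: Bystander: white plastic oil bottle with a black cap, 48 mm in diameter, 110 mm tall, at the far right. Origin: centre of its underside. Leave it alone.
There are look-alikes about, which are no part of the job. What is shaped like the pin but turquoise is not meant.

How it is judged (in metres and radians):
At the end, for the whole second after the job is handed in: Bushing upright on the rest within 12 mm of its middle; ring flat on its hub within 9 mm of its axis; sleeve upright on the stop plate within 13 mm of midway; pin upright on the bench behind the V-block, within 13 mm of the groove line, 15 to 45 mm clear; all at rest (horizontal distance between bushing and rest below 0.012 m and height (world z) of bushing between 0.026 and 0.034 m and angle between each of bushing, sleeve, pin, spacer's own z axis and vertical below 0.1 rad and linear speed of each of bushing, spacer, sleeve, pin below 0.02 m/s and angular speed of each of bushing, spacer, sleeve, pin below 0.2 rad/s and horizontal distance between spacer and bushing below 0.009 m and z of spacer in the frame of bushing between 0.046 and 0.054 m and horizontal distance between sleeve and stops below 0.013 m and height (world z) of sleeve between 0.003 and 0.009 m and x of pin in the frame of vblock between 0.065 and 0.095 m and y of pin in the frame of vblock between -0.013 and 0.013 m and height (world z) of pin between -0.003 and 0.003 m); the robot touches nothing.
It fails at once if the caliper is pushed more than 15 mm or tipped (distance of caliper from where it was at the start of the episode above 0.015 m or angle between caliper's own z axis and vertical above 0.3 rad).
It fails at once if the dial stand is pushed more than 15 mm or tipped (distance of dial from where it was at the start of the episode above 0.015 m or angle between dial's own z axis and vertical above 0.3 rad).
It fails at once if the oil bottle is pushed more than 15 mm or tipped (distance of oil from where it was at the start of the episode above 0.015 m or angle between oil's own z axis and vertical above 0.3 rad).
It also fails if it takes over 120 s, if anything falls off the work surface, if the arm or the gripper's body presses on something with over 40 N, if the wrist force passes 120 N, or if a joint passes its speed limit or range.

## Robot

A 6-joint arm with a two-finger parallel gripper is mounted at the origin on the work surface. World frame = base frame: x ahead of the robot, y to its left, z up, the work surface at z = 0. Lengths are in m, angles in degrees, forces in N, time in s.
With the tool pointing down it reaches from about 0.3 to 0.875 m from the base axis. Payload 6.4 kg.
Tool frame: the origin (TCP) lies at the very end of the fingers, on their centre line; the grasp point (between the pads) lies ctrl.grip_depth behind it (ctrl.grip_depth is the distance from the TCP to the grasp point, in m); z points along the fingers, y is the direction in which the jaws open and shut (so a half turn about z gives the same grasp; the last joint's range is limited). The gripper opens to 88 mm and grips with 3 to 60 N. Pads are 18 mm wide; open, the fingers measure 123 mm over their backs; the gripper's body (75 mm by 187 mm) begins 45 mm behind the grasp point.
Start: joints at [56.935, 10.359, 92.074, -0, 77.567, -11.82], TCP at [0.208, 0.536, 0.212] pointing down, gripper open.
Joint ranges: [-171.53, 171.53], [-51.25, 118.39], [17.06, 147.69], [-65.23, 245.23], [0, 150.52], [-178.68, 178.68]. Speed limits (degrees/s): [147.25, 147.25, 172.46, 180, 180, 180].

## Interface

Orientations are given as a 3x3 rotation matrix whose columns are the frame's x, y, z axes.
In Python, from station import ctrl, viewer, ticket gives the robot as it stands.
- The arm moves only by the tool carry_out, never from a script. Its argument "moves" is one flat list of numbers, 7 for each row, row after row: the shift along the tool's x, y, z in mm, then the turn, a rotation vector about the tool's x, y, z in degrees, then the finger opening in mm, from 0 to 88.1. A call has 1 to 20 rows; each row shifts and turns the commanded pose from where the row before left it, along the tool's axes as they then stand; what a row does not reach is not made up. A row lasts 1/12 s, in which the tool goes at most 41.7 mm and 7.16 degrees, less where a joint would pass 70% of its speed; a pose out of reach is approached as far as the arm can. A call is refused whole if a number of a shift passes 41.7 or a number of a turn 7.16, either way. A call with a gripper value outside its range is refused whole. The fingers move at their own pace and stop on an object; "squeeze" is the grip in N (left out, the last holds). Time passes only in rows, so rows that do not move let the fingers close. It gives the time, the measured TCP pose, the force and the opening at its end, in the units of the state.
- ctrl.state(): the state, without advancing time (a new reading comes with each control period).
- viewer.capture(name): name is "scene" or "top" or "wrist"; returns a dict with "frame" (384x512x3 uint8, red, green, blue), "mtx" (3x3 intrinsics, pixels), "origin" and "rotation" of the camera in the world. Camera axes: x right, y down, z forward; pixel columns grow to the right and rows downward; lengths in m; the calibration is good to about 2 mm. The wrist camera is an equidistant fisheye: a pixel r from the principal point sees the ray r / f radians off the axis. A picture is of the moment at which its call begins. There is no depth.
- ticket.close_job(): hands the job in, once; it reports no verdict.
The state is a dict: "time": time; "qpos": joint angles; "qvel": joint speeds; "joint_efforts": joint torques, N m; "ee_pos": TCP position; "orientation": TCP orientation; "wrist_force": force on the tool from outside, world axes, zero at the start; "ft_torque": the same for the moment, N m; "opening": opening from 0.0 (shut) to 1.0 (fully open).
Only numpy, scipy, OpenCV 4.12 (cv2) and the standard library are available. Lean on these libraries where they do the work, as an engineer would, in place of code of your own. Each camera call takes 0.05 s, during which the arm holds its last target. There are 200 camera calls.

## Working session

There is one attempt and no reset: what is moved stays moved. The work goes in short steps, Python scripts to look and compute and a tool call to move; the robot and the scene stay as the last step left them, time stands still between calls to the robot, and variables do not carry over. Pictures are saved under pics/ and viewed, about 12 in all and at most 16, crops included, and the job is handed in when it is done.

Besides the shell and the picture viewer there is one more tool, called after "Emit:" as name(argument=value, ...) on one line, values as JSON. carry_out: Moves the arm, as the interface text tells. Its arguments: {"type":"object","properties":{"moves":{"type":"array","items":{"type":"number"}},"squeeze":{"type":"number"}},"required":["moves"]}

```bash
mkdir -p pics; cat > h.py <<'E'
from station import ctrl, viewer, ticket
import numpy as np, cv2
def cap(n,f):
    c=viewer.capture(n); cv2.imwrite('pics/'+f,c['frame'][:,:,::-1]); np.savez('pics/'+f[:-4]+'.npz',**c); return c
def ray(c,u,v):
    K=c['mtx']; d=np.array([(u-K[0,2])/K[0,0],(v-K[1,2])/K[1,1],1.]); return c['rotation']@d
def onz(c,u,v,z):
    d=ray(c,u,v); o=np.array(c['origin']); return (o+d*(z-o[2])/d[2])[:2]
def proj(c,p):
    q=np.array(c['rotation']).T@(np.array(p)-c['origin']); K=c['mtx']; return K[0,0]*q[0]/q[2]+K[0,2],K[1,1]*q[1]/q[2]+K[1,2]
E
python3 - <<'E'
from h import *
for n in ('scene','top'):
    c=cap(n,n+'0.png'); print(n,c['mtx'].tolist(),np.round(c['origin'],3),np.round(c['rotation'],3).tolist())
s=ctrl.state();print(s,ctrl.grip_depth)
a=cv2.imread('pics/top0.png'); cv2.imwrite('pics/top0b.png',cv2.resize(a,(800,600),interpolation=cv2.INTER_CUBIC))
a=cv2.imread('pics/scene0.png'); cv2.imwrite('pics/scene0b.png',cv2.resize(a,(800,600),interpolation=cv2.INTER_CUBIC))
E
```

```text
scene [[424.3006316386079, 0.0, 253.31348243961935], [0.0, 424.3006316386079, 195.21623589050478], [0.0, 0.0, 1.0]] [ 1.014 -0.787  0.716] [[0.852, 0.314, -0.419], [0.523, -0.52, 0.675], [-0.006, -0.794, -0.608]]
top [[491.84860041399213, 0.0, 246.30511434978], [0.0, 491.84860041399213, 189.62356056966001], [0.0, 0.0, 1.0]] [ 0.406 -0.024  1.571] [[0.01, -0.996, 0.091], [-1.0, -0.011, -0.004], [0.005, -0.091, -0.996]]
{'time': 0.1, 'qpos': array([ 5.69362209e+01,  1.03967428e+01,  9.21244840e+01, -2.50985434e-03,
        7.75665934e+01, -1.18202205e+01]), 'qvel': array([ 0.05454378, -0.161209  , -0.11768848, -0.0095492 ,  0.06574869,
       -0.00858818]), 'joint_efforts': array([ 1.59595824e-03, -4.34826422e+01, -3.42693973e+01,  7.03821145e-02,
        3.40787612e-02, -7.65660457e-05]), 'ee_pos': array([0.20805632, 0.53549275, 0.2110212 ]), 'orientation': array([[-9.32051930e-01,  3.62323831e-01, -8.00375528e-04],
       [ 3.62324613e-01,  9.32051053e-01, -1.30788098e-03],
       [ 2.72114405e-04, -1.50900875e-03, -9.99998824e-01]]), 'wrist_force': array([-0.51664801, -0.06758428,  0.26778846]), 'ft_torque': array([-0.0470265 ,  0.00926987,  0.02826715]), 'opening': 1.0014773292798007} 0.0187
```

View pics/top0b.png

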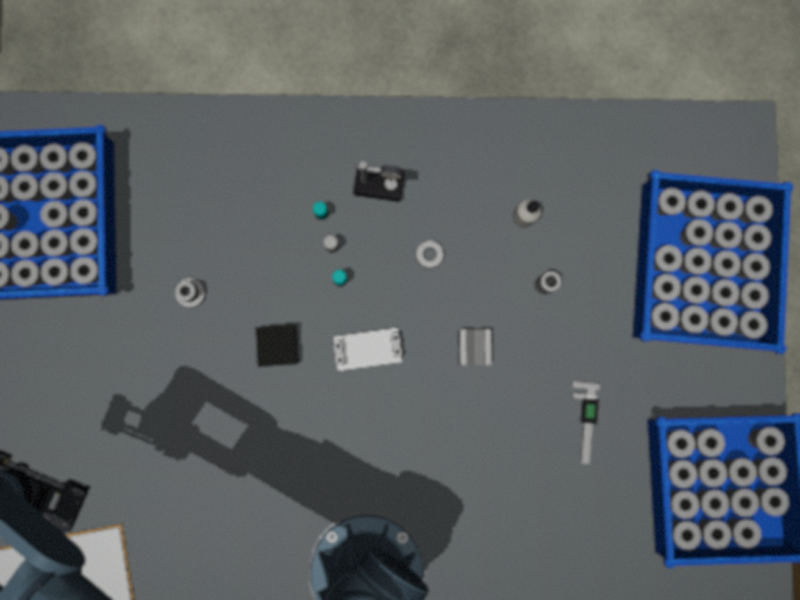

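View pics/scene0b.png

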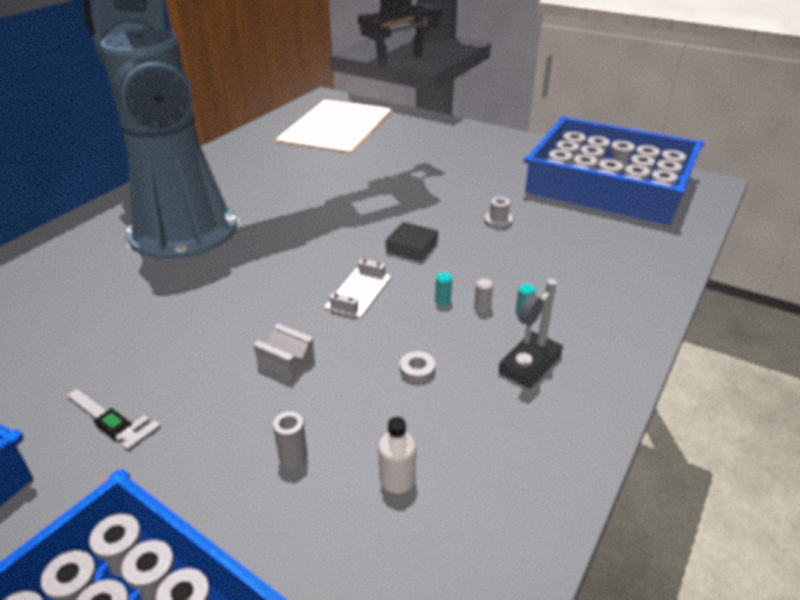

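The top view (800-px scale) shows the bushing at (189,292), rest (278,345), stops (368,349), V-block (476,347), pin (331,242) between two turquoise look-alikes, ring (429,253) and sleeve (550,281). The dial is at (380,183), the oil bottle at (529,211) and the caliper at (588,420). The scene view agrees with this layout.

```bash
python3 - <<'E'
from h import *
c=np.load('pics/top0.npz'); g=c['frame'].astype(np.uint8)
S=4; big=cv2.resize(g,None,fx=S,fy=S,interpolation=cv2.INTER_CUBIC); gr=cv2.cvtColor(big,cv2.COLOR_RGB2GRAY)
un=lambda p:((p[0]+.5)/S-.5,(p[1]+.5)/S-.5)
o={'bushing':(189,292,22,.05),'rest':(278,345,32,.03),'stops':(368,349,48,.006),'vblock':(476,347,30,.045),'pin':(331,242,14,.055),'ring':(429,253,20,.018),'sleeve':(550,281,20,.07),'turqA':(320,209,14,.055),'turqB':(339,277,14,.055)}
vis=[]
for n,(u,v,r,z) in o.items():
    u,v,r=[int(t*.64*S) for t in (u,v,r)]
    roi=gr[v-r:v+r,u-r:u+r]
    t,m=cv2.threshold(roi,0,255,(cv2.THRESH_BINARY_INV if n=='rest' else cv2.THRESH_BINARY)+cv2.THRESH_OTSU)
    k=max(cv2.findContours(m,cv2.RETR_EXTERNAL,cv2.CHAIN_APPROX_NONE)[0],key=cv2.contourArea)
    k=cv2.convexHull(k)+np.array([[u-r,v-r]])
    R=cv2.minAreaRect(k); cen=un(R[0]); W=[onz(c,*un(p),z) for p in cv2.boxPoints(R)]
    e=[W[1]-W[0],W[2]-W[1]]
    print(n,t,'xy',np.round(onz(c,*cen,z),4),'sides',[round(float(np.linalg.norm(x)),4) for x in e],'ang',[round(float(np.degrees(np.arctan2(x[1],x[0]))),1) for x in e])
    cv2.drawContours(big,[k],-1,(255,0,0),1)
    R_=90; q=cv2.resize(big[int(v)-130:int(v)+130,int(u)-130:int(u)+130],(260,260)); vis.append(q)
vis=np.vstack([np.hstack(vis[:3]),np.hstack(vis[3:6])])
cv2.imwrite('pics/crop1.png',cv2.resize(vis,None,fx=1,fy=1)[:,:,::-1])
E
```

```text
bushing 119.0 xy [0.5456 0.364 ] sides [0.0483, 0.0596] ang [-53.2, -143.2]
rest 66.0 xy [0.4481 0.1828] sides [0.0897, 0.083] ang [-85.3, -174.7]
stops 145.0 xy [0.4409 0.0058] sides [0.1328, 0.0718] ang [-81.4, -171.5]
vblock 128.0 xy [ 0.4462 -0.2329] sides [0.0142, 0.0704] ang [-88.1, -178.8]
pin 120.0 xy [0.6533 0.0819] sides [0.0257, 0.026] ang [-89.4, -179.1]
ring 129.0 xy [ 0.636  -0.1194] sides [0.0541, 0.0541] ang [-62.6, -153.3]
sleeve 115.0 xy [ 0.5765 -0.3557] sides [0.0385, 0.0379] ang [-89.4, 179.4]
turqA 81.0 xy [0.7194 0.1033] sides [0.054, 0.0547] ang [-89.3, -179.0]
turqB 86.0 xy [0.5829 0.0636] sides [0.0536, 0.0539] ang [-89.4, -179.2]
```

View pics/crop1.png

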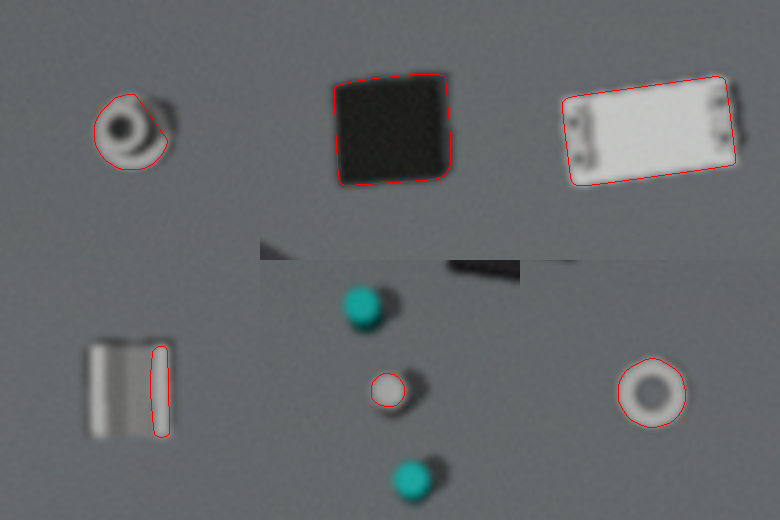

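Emit:
carry_out(moves=[0,0,0,0,0,-7.07,88,0,0,0,0,0,-7.07,88,0,0,0,0,0,-7.07,88,-28,-14.5,0,0,0,0,88,-28,-14.5,0,0,0,0,88,-28,-14.5,0,0,0,0,88,-28,-14.5,0,0,0,0,88,-28,-14.5,0,0,0,0,88,-28,-14.5,0,0,0,0,88,-28,-14.5,0,0,0,0,88,-28,-14.5,0,0,0,0,88,-28,-14.5,0,0,0,0,88,-28,-14.5,0,0,0,0,88,-28,-14.5,0,0,0,0,88,-28,-14.5,0,0,0,0,88,0,0,0,0,0,0,88,0,0,0,0,0,0,88], squeeze=30)

```text
time: 1.52
ee_pos: [0.5451, 0.3604, 0.2108]
orientation: [[-1.0, 0.003, -0.002], [0.003, 1.0, -0.001], [0.002, -0.001, -1.0]]
wrist_force: [-0.2, 0.6, 0.1]
opening: 0.997
```

```bash
python3 - <<'E'
from h import *
c=cap('wrist','w1.png'); print(c['mtx'].tolist(),np.round(c['origin'],4),np.round(c['rotation'],4).tolist())
s=ctrl.state(); print(s['ee_pos'],np.round(s['orientation'],4).tolist())
cv2.imwrite('pics/w1b.png',cv2.resize(c['frame'],(768,576),interpolation=cv2.INTER_CUBIC)[:,:,::-1])
E
```

```text
[[297.3186396354542, 0.0, 260.1803918663637], [0.0, 297.3186396354542, 190.9790694057962], [0.0, 0.0, 1.0]] [0.4675 0.3601 0.3844] [[0.0037, 0.9534, 0.3017], [1.0, -0.0035, -0.0011], [-0.0, 0.3017, -0.9534]]
[0.54395194 0.36133064 0.2109463 ] [[-1.0, 0.0018, -0.0018], [0.0018, 1.0, -0.0003], [0.0018, -0.0003, -1.0]]
```

View pics/w1b.png

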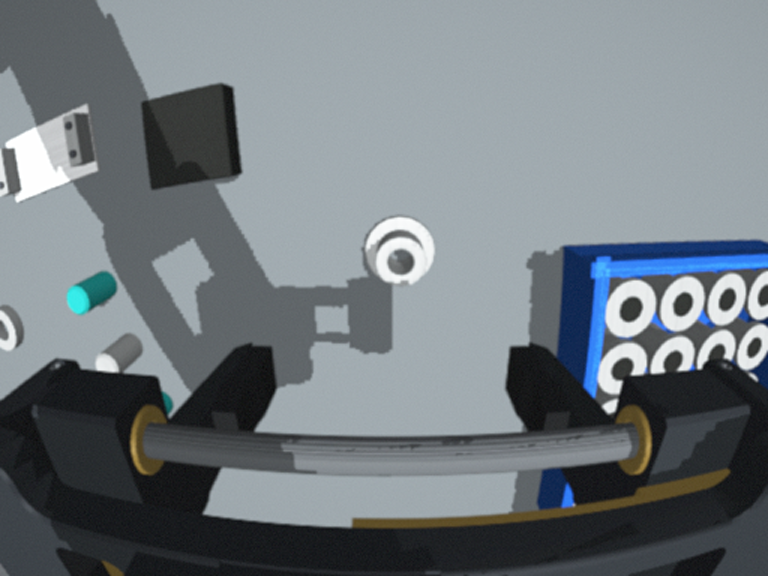

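The wrist view shows the bushing at (400,255) of 768 px, between the open fingers and clear of the tray. The rest's top face is at about (190,140), and the stops' near end is visible at the left.

```bash
cat >> h.py <<'E'
from scipy.optimize import least_squares
def wz(c,pts,z):
    K=c['mtx']; x=(np.asarray(pts,float)-[K[0,2],K[1,2]])/K[0,0]; r=np.linalg.norm(x,axis=1)+1e-9
    d=np.c_[x*(np.sin(r)/r)[:,None],np.cos(r)]@np.array(c['rotation']).T
    o=np.array(c['origin']); return o[:2]+d[:,:2]*((z-o[2])/d[:,2])[:,None]
def wp(c,p):
    q=np.array(c['rotation']).T@(np.array(p)-c['origin']); t=np.arctan2(np.hypot(q[0],q[1]),q[2]); K=c['mtx']
    return K[0,2]+K[0,0]*t*q[0]/np.hypot(q[0],q[1]),K[1,2]+K[0,0]*t*q[1]/np.hypot(q[0],q[1])
def circ(P):  # robust circle fit
    s=least_squares(lambda a:np.hypot(P[:,0]-a[0],P[:,1]-a[1])-a[2],[*P.mean(0),.025],loss='soft_l1',f_scale=.001); return s.x
def blob(c,u,v,r,thr,inv=False,S=4):
    """largest contour near pixel (u,v) of the raw frame, subpixel"""
    g=cv2.resize(cv2.cvtColor(c['frame'],cv2.COLOR_RGB2GRAY),None,fx=S,fy=S,interpolation=cv2.INTER_CUBIC)
    a,b=max(0,int((u-r)*S)),max(0,int((v-r)*S)); roi=g[b:int((v+r)*S),a:int((u+r)*S)]
    f=cv2.THRESH_BINARY_INV if inv else cv2.THRESH_BINARY
    t,m=cv2.threshold(roi,thr or 0,255,f+(0 if thr else cv2.THRESH_OTSU))
    k=max(cv2.findContours(m,cv2.RETR_EXTERNAL,cv2.CHAIN_APPROX_NONE)[0],key=cv2.contourArea)[:,0,:]+[a,b]
    return (k+.5)/S-.5
E
python3 - <<'E'
from h import *
c=dict(np.load('pics/w1.npz'))
g=cv2.cvtColor(c['frame'],cv2.COLOR_RGB2GRAY); print(g[130:194:3,268])
k=blob(c,266,166,30,205); P=wz(c,k,.012); up=P[k[:,1]<168]
print('flange',circ(up), np.round(P.min(0),4),np.round(P.max(0),4))
k=blob(c,267,174,9,None,True); print('bore',circ(wz(c,k,.05)))
k=blob(c,127,91,40,75,True); P=wz(c,k,.03)
R=cv2.minAreaRect(P.astype(np.float32)*1000); print('rest',R)
E
```

```text
[168 168 171 169 165 234 249 249 114 128 249 243 146 101  99  89 100  96
 239 172 154 169]
flange [0.56571184 0.36830326 0.03173901] [0.5241 0.3389] [0.5826 0.3971]
bore [0.55312283 0.36762868 0.01000641]
rest ((447.1276550292969, 191.00250244140625), (80.14204406738281, 88.47480773925781), 4.457550525665283)
```

Emit:
carry_out(moves=[-9.5,6.5,0,0,0,0,88,0,0,35,0,0,0,88,0,0,35,0,0,0,88,0,0,35,0,0,0,88,0,0,35,0,0,0,88,0,0,20,0,0,0,88,0,0,20,0,0,0,88,0,0,12,0,0,0,88,0,0,0,0,0,0,88,0,0,0,0,0,0,30,0,0,0,0,0,0,30,0,0,0,0,0,0,30,0,0,0,0,0,0,30,0,0,0,0,0,0,30,0,0,0,0,0,0,30,0,0,0,0,0,0,30,0,0,0,0,0,0,30], squeeze=30)

```text
time: 2.98
ee_pos: [0.5539, 0.3681, 0.02]
orientation: [[-1.0, 0.001, 0.0], [0.001, 1.0, -0.0], [-0.0, -0.0, -1.0]]
wrist_force: [0.5, -1.3, 1.4]
opening: 0.426
```

Emit:
carry_out(moves=[0,0,0,0,0,0,30,0,0,0,0,0,0,30,0,0,0,0,0,0,30,0,0,0,0,0,0,30], squeeze=30)

```text
time: 3.32
ee_pos: [0.5539, 0.3681, 0.02]
orientation: [[-1.0, 0.001, 0.0], [0.001, 1.0, -0.0], [-0.0, -0.0, -1.0]]
wrist_force: [-1.3, -1.5, 2.8]
opening: 0.43
```

```bash
python3 - <<'E'
from h import *
print(ctrl.state()['opening'])
c=cap('wrist','w2.png')
print(wp(c,(.5535,.3678,.05)))
a=c['frame'][100:384,100:420]
cv2.imwrite('pics/w2b.png',cv2.resize(a,None,fx=2,fy=2,interpolation=cv2.INTER_CUBIC)[:,:,::-1])
E
```

```text
0.4303783345386658
(np.float64(260.7686000699541), np.float64(246.5782056363712))
```

View pics/w2b.png

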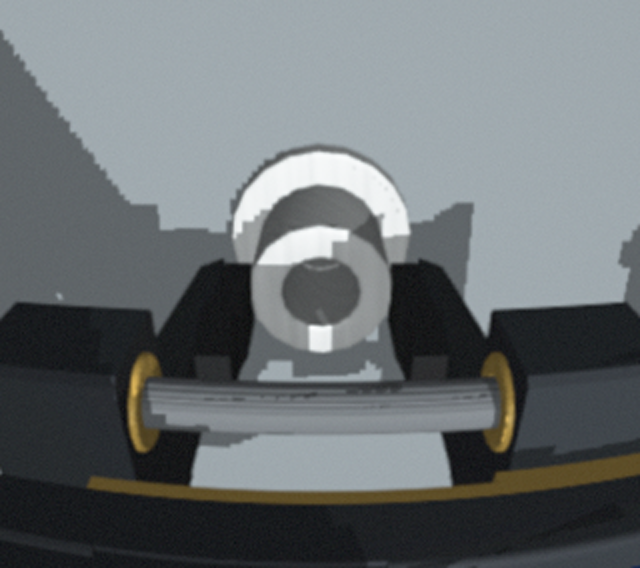

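The wrist crop shows the hub held between the pads with its bore at (321,290) in the crop. That is within about 1 mm of where I expected it, so the grasp is sound. Next I lift it and carry it to the rest.

Emit:
carry_out(moves=[0,0,-15,0,0,0,30,0,0,-30,0,0,0,30,0,0,-35,0,0,0,30,10,-18,0,0,0,0,30,15,-26,0,0,0,0,30,15,-26,0,0,0,0,30,15,-26,0,0,0,0,30,15,-26,0,0,0,0,30,15,-26,0,0,0,0,30,12,-20,0,0,0,0,30,8,-13,0,0,0,0,30,0,0,0,0,0,0,30,0,0,0,0,0,0,30,0,0,15,0,0,0,30,0,0,15,0,0,0,30,0,0,10,0,0,0,30,0,0,4,0,0,0,30,0,0,0,0,0,0,30])

```text
time: 4.87
ee_pos: [0.4478, 0.1876, 0.0547]
orientation: [[-1.0, 0.0, -0.003], [0.0, 1.0, -0.0], [0.003, -0.0, -1.0]]
wrist_force: [-1.3, -0.2, -5.0]
opening: 0.432
```

```bash
python3 - <<'E'
from h import *
print(ctrl.state()['ee_pos'])
c=cap('wrist','w3.png')
cv2.imwrite('pics/w3b.png',cv2.resize(c['frame'],(768,576),interpolation=cv2.INTER_CUBIC)[:,:,::-1])
E
```

```text
[0.4477944  0.18761319 0.05468417]
```

View pics/w3b.png

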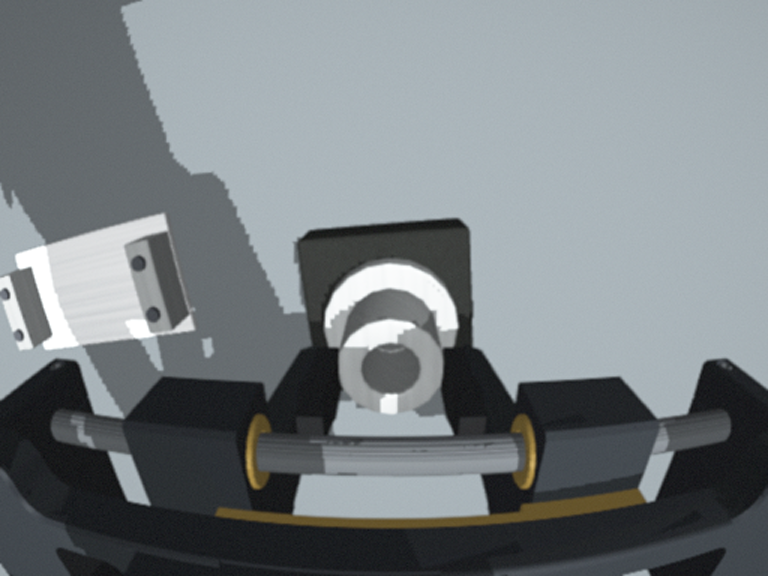

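The bushing hangs centred over the rest: the flange spans columns 324–459, against about 306–470 for the rest.

```bash
python3 - <<'E'
from h import *
c=dict(np.load('pics/w3.npz'))
p=np.array([[303,240],[466,231],[470,340],[312,340]])/1.5
print(np.round(wz(c,p,.03),4))
p=np.array([[324,315],[459,315],[391,258]])/1.5
print(np.round(wz(c,p,.0467),4))
print(np.round(wz(c,np.array([[391,367]])/1.5,.0847),4))
E
```

```text
[[0.4106 0.147 ]
 [0.4065 0.2215]
 [0.4606 0.2263]
 [0.4606 0.1485]]
[[0.4408 0.1579]
 [0.4409 0.2173]
 [0.4152 0.1873]]
[[0.4463 0.1873]]
```

Emit:
carry_out(moves=[-2,0,3,0,0,0,30,0,0,1.5,0,0,0,30,0,0,0.5,0,0,0,30,0,0,0,0,0,0,30,0,0,0,0,0,0,60,0,0,0,0,0,0,88,0,0,0,0,0,0,88,0,0,0,0,0,0,88,0,0,0,0,0,0,88])

```text
time: 5.67
ee_pos: [0.4511, 0.1873, 0.0513]
orientation: [[-1.0, 0.001, 0.001], [0.001, 1.0, 0.0], [-0.001, 0.0, -1.0]]
wrist_force: [0.6, -1.6, -0.4]
opening: 0.785
```

Emit:
carry_out(moves=[0,0,-15,0,0,0,88,0,0,-35,0,0,0,88,0,0,-35,0,0,0,88,0,0,-35,0,0,0,88,0,0,-35,0,0,0,88,-14,-25.5,0,0,0,0,88,-14,-25.5,0,0,0,0,88,-14,-25.5,0,0,0,0,88,-14,-25.5,0,0,0,0,88,-14,-25.5,0,0,0,0,88,-14,-25.5,0,0,0,0,88,-14,-25.5,0,0,0,0,88,-14,-25.5,0,0,0,0,88,-14,-25.5,0,0,0,0,88,-14,-25.5,0,0,0,0,88,-14,-25.5,0,0,0,0,88,-14,-25.5,0,0,0,0,88,0,0,0,0,0,0,88,0,0,0,0,0,0,88])

```text
time: 7.25
ee_pos: [0.6185, -0.12, 0.2054]
orientation: [[-1.0, 0.003, -0.001], [0.003, 1.0, 0.0], [0.001, 0.0, -1.0]]
wrist_force: [0.2, -0.8, -0.4]
opening: 1.002
```

```bash
python3 - <<'E'
from h import *
print(ctrl.state()['ee_pos'])
c=cap('wrist','w4.png'); print(wp(c,(.636,-.119,.018)), wp(c,(.5765,-.3557,.07)),wp(c,(.653,.082,.055)))
cv2.imwrite('pics/w4b.png',cv2.resize(c['frame'],(768,576),interpolation=cv2.INTER_CUBIC)[:,:,::-1])
E
```

```text
[ 0.61853832 -0.12002677  0.20538634]
(np.float64(261.3801856790642), np.float64(176.28078114912768)) (np.float64(66.50031439912345), np.float64(142.6964142295125)) (np.float64(418.90122430672807), np.float64(197.48991861548237))
```

View pics/w4b.png

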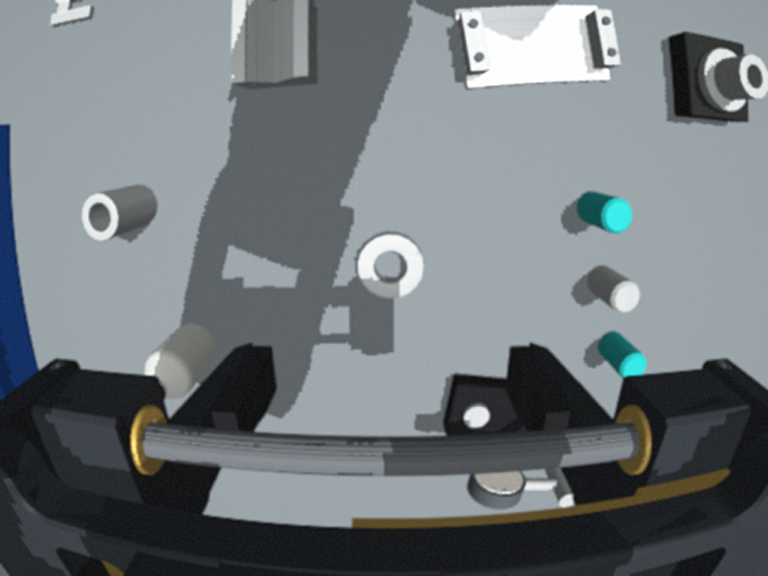

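The wrist view shows the ring at (389,265) and the bushing upright on the rest at (750,75). The sleeve is at (100,215) and the pin at (620,290), between the two turquoise ones. The dial stand is beyond the fingers.

```bash
python3 - <<'E'
from h import *
c=dict(np.load('pics/w4.npz'))
k=blob(c,260,177,27,140); k2=blob(c,260,177,27,200); P=wz(c,k,.018); print('ring',circ(P),P.min(0),P.max(0))
k=blob(c,259,177,10,150,True); print('hole',circ(wz(c,k,.018)))
p=np.array([[100,216],[622,296],[753,78]])/1.5
for q,z in zip(p,(.07,.055,.08)): print(wz(c,q[None],z))
# stop plate: post tops etc.
p=np.array([[467,87],[610,80]])/1.5; print('plate far corners z6',wz(c,p,.006))
p=np.array([[232,84],[310,78]])/1.5; print('vb far end bottom?',wz(c,p,.0),wz(c,p,.045))
E
```

```text
ring [ 0.63782921 -0.11682353  0.03417897] [ 0.6018707  -0.15557954] [ 0.67230346 -0.08669588]
hole [ 0.63699725 -0.12197523  0.01192506]
[[ 0.57811947 -0.35566958]]
[[0.6527174 0.0754179]]
[[0.45260058 0.18530107]]
plate far corners z6 [[ 0.48682459 -0.05677423]
 [ 0.46771136  0.07487852]]
vb far end bottom? [[ 0.47697652 -0.25681547]
 [ 0.47750302 -0.18728634]] [[ 0.48455229 -0.24063002]
 [ 0.48501627 -0.17935802]]
```

Emit:
carry_out(moves=[-18.5,-1,0,0,0,0,88,0,0,35,0,0,0,88,0,0,35,0,0,0,88,0,0,35,0,0,0,88,0,0,35,0,0,0,88,0,0,30,0,0,0,88,0,0,18,0,0,0,88,0,0,9,0,0,0,88,0,0,4,0,0,0,88,0,0,0,0,0,0,88,0,0,0,0,0,0,88])

```text
time: 8.22
ee_pos: [0.6381, -0.1197, 0.0065]
orientation: [[-1.0, 0.0, 0.002], [0.0, 1.0, -0.001], [-0.002, -0.001, -1.0]]
wrist_force: [-0.9, -0.3, -0.1]
opening: 0.996
```

Emit:
carry_out(moves=[0,0,0,0,0,0,60,0,0,0,0,0,0,45,0,0,0,0,0,0,45,0,0,0,0,0,0,45,0,0,0,0,0,0,45,0,0,0,0,0,0,45,0,0,0,0,0,0,45,0,0,0,0,0,0,45])

```text
time: 8.88
ee_pos: [0.6369, -0.1199, 0.0048]
orientation: [[-1.0, 0.001, -0.0], [0.001, 1.0, 0.0], [0.0, 0.0, -1.0]]
wrist_force: [0.2, 0.1, 1.0]
opening: 0.513
```

```bash
python3 - <<'E'
from h import *
print(ctrl.state()['opening'])
c=cap('wrist','w5.png')
print(wp(c,(.637,-.1208,.018)))
a=c['frame'][100:384,100:420]
cv2.imwrite('pics/w5b.png',cv2.resize(a,None,fx=2,fy=2,interpolation=cv2.INTER_CUBIC)[:,:,::-1])
E
```

```text
0.513014872032591
(np.float64(259.57692087606796), np.float64(234.0000906970898))
```

View pics/w5b.png

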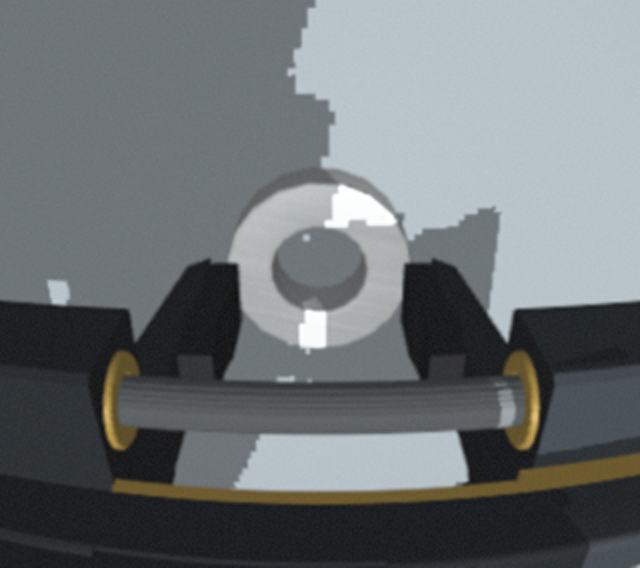

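The ring is between the fingers with its centre at (320,266), as predicted. But the opening is about 45 mm where a 56 mm ring should stop the jaws. I'll work out where the finger edges should project before moving.

```bash
python3 - <<'E'
from h import *
c=dict(np.load('pics/w5.npz')); s=ctrl.state(); e=s['ee_pos']; print(e, s['wrist_force'],s['ft_torque'])
for half in (.0226,.028):
  for h in (0,.01,.02,.04):
    print(half,h,[tuple(int(round((t-100)*2)) for t in wp(c,e+np.array([dx,sy*half,h]))) for sy in (-1,1) for dx in (-.009,.009)])
for w in ('w2','w4'):
  pass
E
```

```text
[ 0.63689564 -0.11981632  0.00474207] [-0.19282041  0.54188886  0.3916804 ] [-0.00070623  0.00486088  0.03431552]
0.0226 0 [(251, 223), (253, 274), (394, 223), (391, 274)]
0.0226 0.01 [(247, 236), (250, 289), (398, 235), (395, 288)]
0.0226 0.02 [(243, 249), (246, 304), (402, 249), (399, 304)]
0.0226 0.04 [(234, 281), (238, 341), (412, 281), (408, 340)]
0.028 0 [(234, 223), (237, 274), (411, 223), (408, 274)]
0.028 0.01 [(229, 235), (233, 288), (416, 235), (412, 288)]
0.028 0.02 [(224, 249), (228, 304), (421, 249), (417, 304)]
0.028 0.04 [(213, 281), (218, 340), (433, 281), (427, 340)]
```

Emit:
carry_out(moves=[0,0,0,0,0,0,38,0,0,0,0,0,0,38,0,0,0,0,0,0,38,0,0,0,0,0,0,38])

```text
time: 9.27
ee_pos: [0.6369, -0.1198, 0.0048]
orientation: [[-1.0, 0.001, -0.0], [0.001, 1.0, -0.0], [0.0, -0.0, -1.0]]
wrist_force: [0.3, -0.7, 0.7]
opening: 0.43
```

```bash
python3 - <<'E'
from h import *
s=ctrl.state(); print(s['opening'],s['ee_pos'],s['wrist_force'])
c=cap('scene','s5.png'); u,v=proj(c,(.637,-.12,.03)); u,v=int(u),int(v); print(u,v)
a=c['frame'][v-60:v+60,u-80:u+80]
cv2.imwrite('pics/s5b.png',cv2.resize(a,None,fx=5,fy=5,interpolation=cv2.INTER_CUBIC)[:,:,::-1])
E
```

```text
0.4302859958901629 [ 0.63694643 -0.11980229  0.00479051] [ 0.26436539 -0.65110247  0.67282635]
266 228
```

View pics/s5b.png

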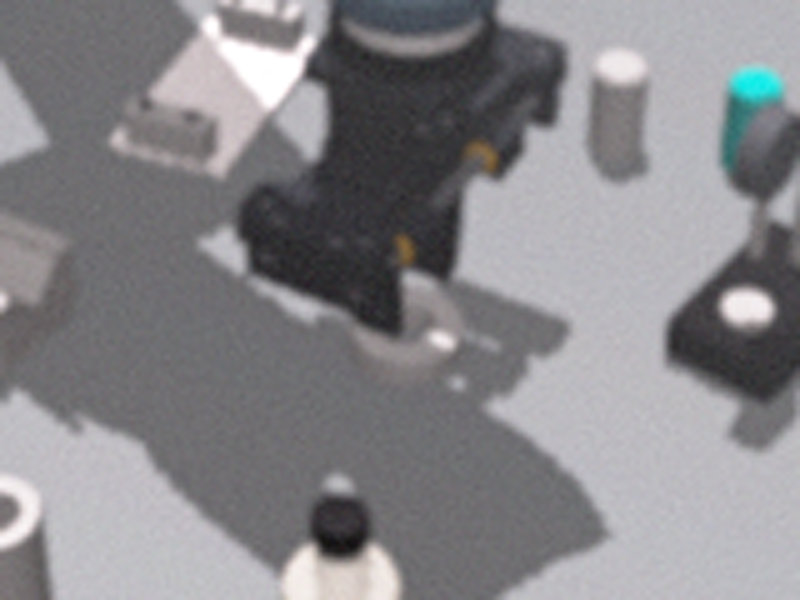

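The scene crop shows the fingertips standing above the ring (near tip at (395,330)), not around it. The real finger end is therefore higher than the reported TCP, so I'll measure the offset.

```bash
python3 - <<'E'
from h import *
c=dict(np.load('pics/s5.npz'))
for px in ((395,330),(345,310),(400,270)):
    u,v=266-80+(px[0]+.5)/5-.5,228-60+(px[1]+.5)/5-.5
    o=c['origin'];d=ray(c,u,v)
    for y in (-.1385,-.15): t=(y-o[1])/d[1]; print(px,y,np.round(o+t*d,4))
    for x in (.646,.637): t=(x-o[0])/d[0]; print(px,'x',np.round(o+t*d,4))
E
```

```text
(395, 330) -0.1385 [ 0.642  -0.1385  0.0292]
(395, 330) -0.15 [ 0.6486 -0.15    0.0414]
(395, 330) x [ 0.646  -0.1455  0.0365]
(395, 330) x [ 0.637  -0.1297  0.0199]
(345, 310) -0.1385 [ 0.6141 -0.1385  0.0289]
(345, 310) -0.15 [ 0.6212 -0.15    0.0411]
(345, 310) x [ 0.646  -0.1903  0.0838]
(345, 310) x [ 0.637  -0.1757  0.0683]
(400, 270) -0.1385 [ 0.6442 -0.1385  0.068 ]
(400, 270) -0.15 [ 0.6508 -0.15    0.0795]
(400, 270) x [ 0.646  -0.1416  0.0711]
(400, 270) x [ 0.637  -0.1258  0.0553]
```

Two views agree that the fingertips sit about 25 mm above the reported TCP. I'll open, then go lower in small steps while watching the force.

Emit:
carry_out(moves=[0,0,0,0,0,0,88,0,0,0,0,0,0,88,0,0,0,0,0,0,88,0,0,0,0,0,0,88,0,0,0,0,0,0,88,0,0,5,0,0,0,88,0,0,5,0,0,0,88,0,0,3,0,0,0,88,0,0,0,0,0,0,88,0,0,0,0,0,0,88])

```text
time: 10.15
ee_pos: [0.6365, -0.1197, -0.0088]
orientation: [[-1.0, 0.001, -0.001], [0.001, 1.0, 0.0], [0.001, 0.0, -1.0]]
wrist_force: [-0.6, -0.6, -0.2]
opening: 0.998
```

Emit:
carry_out(moves=[0,0,2,0,0,0,88,0,0,2,0,0,0,88,0,0,1.5,0,0,0,88,0,0,0,0,0,0,88,0,0,0,0,0,0,88])

```text
time: 10.57
ee_pos: [0.6369, -0.1198, -0.0138]
orientation: [[-1.0, 0.001, -0.0], [0.001, 1.0, 0.0], [0.0, 0.0, -1.0]]
wrist_force: [0.2, 0.2, -0.3]
opening: 0.997
```

No contact at −13.8 mm, which confirms the offset. I'll go a little lower and grip.

Emit:
carry_out(moves=[0,0,2,0,0,0,88,0,0,2,0,0,0,88,0,0,1.5,0,0,0,88,0,0,0,0,0,0,88,0,0,0,0,0,0,88])

```text
time: 10.98
ee_pos: [0.6368, -0.1198, -0.0194]
orientation: [[-1.0, 0.001, -0.0], [0.001, 1.0, 0.0], [0.0, 0.0, -1.0]]
wrist_force: [-0.4, -0.8, 0.3]
opening: 0.997
```

Emit:
carry_out(moves=[0,0,0,0,0,0,60,0,0,0,0,0,0,45,0,0,0,0,0,0,45,0,0,0,0,0,0,45,0,0,0,0,0,0,45,0,0,0,0,0,0,45,0,0,0,0,0,0,45], squeeze=30)

```text
time: 11.57
ee_pos: [0.637, -0.1199, -0.0191]
orientation: [[-1.0, 0.001, 0.0], [0.001, 1.0, -0.0], [-0.0, -0.0, -1.0]]
wrist_force: [-0.5, -1.2, 0.0]
opening: 0.618
```

The ring is gripped (54 mm). I lift it and carry it above the bushing, then check.

Emit:
carry_out(moves=[0,0,-10,0,0,0,45,0,0,-30,0,0,0,45,0,0,-35,0,0,0,45,0,0,-35,0,0,0,45,0,0,-30,0,0,0,45,9.3,15.3,0,0,0,0,45,15.5,25.6,0,0,0,0,45,15.5,25.6,0,0,0,0,45,15.5,25.6,0,0,0,0,45,15.5,25.6,0,0,0,0,45,15.5,25.6,0,0,0,0,45,15.5,25.6,0,0,0,0,45,15.5,25.6,0,0,0,0,45,15.5,25.6,0,0,0,0,45,15.5,25.6,0,0,0,0,45,15.5,25.6,0,0,0,0,45,15.5,25.6,0,0,0,0,45,6.2,10.2,0,0,0,0,45,0,0,0,0,0,0,45,0,0,0,0,0,0,45])

```text
time: 13.23
ee_pos: [0.4512, 0.1875, 0.1212]
orientation: [[-1.0, -0.001, 0.001], [-0.001, 1.0, -0.0], [-0.001, -0.0, -1.0]]
wrist_force: [0.3, 0.5, -2.4]
opening: 0.623
```

```bash
python3 - <<'E'
from h import *
s=ctrl.state(); print(s['opening'],s['ee_pos'],s['wrist_force'])
e=s['ee_pos']; c=cap('wrist','w6.png'); print(wp(c,e+[0,0,.0371]),wp(c,(.450,.187,.08)),wp(c,(.450,.187,.042)))
cv2.imwrite('pics/w6b.png',cv2.resize(c['frame'],(768,576),interpolation=cv2.INTER_CUBIC)[:,:,::-1])
E
```

```text
0.6233329216972497 [0.4511877  0.18751434 0.12117355] [ 0.34715266  0.46487908 -2.43822022]
(np.float64(261.30526545340695), np.float64(253.66800391187888)) (np.float64(260.27504425937144), np.float64(201.37013398979371)) (np.float64(260.25978729276665), np.float64(186.94903492557646))
```

View pics/w6b.png

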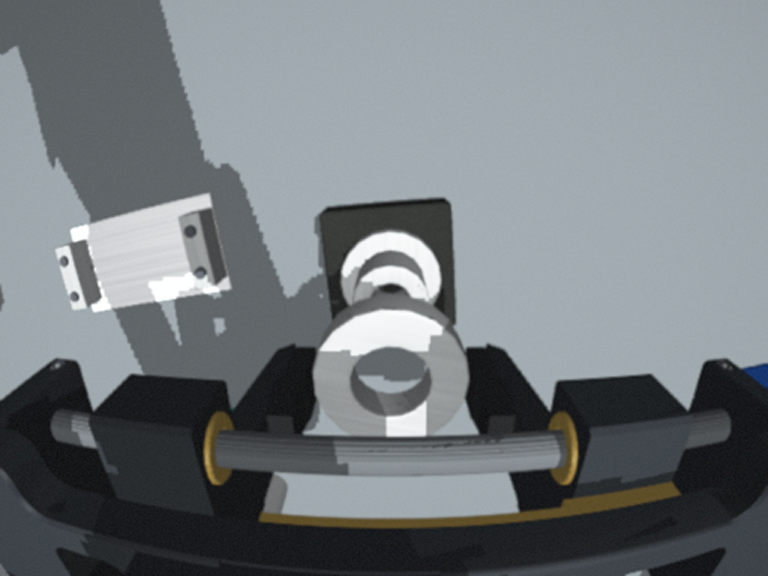

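The ring is held level at (391,372), with the bushing upright behind it (flange columns 342–441, near edge at row 232). The stop plate is clear at the left.

```bash
python3 - <<'E'
from h import *
c=dict(np.load('pics/w6.npz')); z=.1212
q=lambda l,z:np.round(wz(c,np.array(l)/1.5,z),4).tolist()
print('ring top l,r,hole ctr', q([[314,372],[468,372],[391,376],[391,308],[391,437]],z+.0371))
print('flange',q([[342,276],[441,276],[391,231]],.042))
print('hub top front', q([[391,251],[355,287],[427,287]],.08))
print('rest', q([[322,214],[450,205],[455,322]],.03))
print('plate corners z6', q([[71,231],[211,193],[230,288],[77,310]],.006))
# wrist pic1 and pic4: stop post tops
print('posts z30 R:',q([[180,216],[208,208],[215,275],[186,275]],.03))
E
```

```text
ring top l,r,hole ctr [[0.4481, 0.1602], [0.4481, 0.2141], [0.4494, 0.1872], [0.424, 0.1871], [0.476, 0.1872]]
flange [[0.4473, 0.1583], [0.4472, 0.217], [0.4203, 0.1873]]
hub top front [[0.4233, 0.1873], [0.4419, 0.1691], [0.4419, 0.2055]]
rest [[0.4119, 0.1458], [0.4064, 0.2226], [0.4816, 0.2287]]
plate corners z6 [[0.4193, -0.0661], [0.3985, 0.0648], [0.4665, 0.073], [0.4862, -0.0751]]
posts z30 R: [[0.4101, 0.0514], [0.4058, 0.0721], [0.4499, 0.0727], [0.4497, 0.0512]]
```

Ring and bushing axes agree within about 1 mm, so I lower it.

Emit:
carry_out(moves=[0,0,20,0,0,0,45,0,0,20,0,0,0,45,0,0,12,0,0,0,45,0,0,4,0,0,0,45,0,0,2,0,0,0,45,0,0,0,0,0,0,45,0,0,0,0,0,0,45])

```text
time: 13.87
ee_pos: [0.4522, 0.187, 0.0637]
orientation: [[-1.0, 0.001, 0.001], [0.001, 1.0, 0.0], [-0.001, 0.0, -1.0]]
wrist_force: [0.4, 0.3, -1.5]
opening: 0.613
```

Emit:
carry_out(moves=[0,0,1,0,0,0,45,0,0,1,0,0,0,45,0,0,0,0,0,0,45,0,0,0,0,0,0,45])

```text
time: 14.2
ee_pos: [0.4513, 0.1875, 0.0611]
orientation: [[-1.0, 0.0, 0.0], [0.0, 1.0, 0.0], [-0.0, 0.0, -1.0]]
wrist_force: [-0.1, -0.4, -3.3]
opening: 0.623
```

Emit:
carry_out(moves=[0,0,0.7,0,0,0,45,0,0,0,0,0,0,45,0,0,0,0,0,0,45])

```text
time: 14.45
ee_pos: [0.4514, 0.1875, 0.0608]
orientation: [[-1.0, 0.0, 0.001], [0.0, 1.0, 0.0], [-0.001, 0.0, -1.0]]
wrist_force: [-2.1, -0.9, 5.8]
opening: 0.617
```

Emit:
carry_out(moves=[0,0,0,0,0,0,60,0,0,0,0,0,0,75,0,0,0,0,0,0,88,0,0,0,0,0,0,88,0,0,0,0,0,0,88,0,0,-15,0,0,0,88,0,0,-35,0,0,0,88,0,0,-35,0,0,0,88,0,0,-35,0,0,0,88,0,0,0,0,0,0,88])

```text
time: 15.28
ee_pos: [0.4555, 0.1882, 0.1873]
orientation: [[-1.0, 0.0, 0.012], [0.0, 1.0, 0.002], [-0.012, 0.002, -1.0]]
wrist_force: [1.8, 0.6, 0.7]
opening: 0.998
```

Emit:
carry_out(moves=[-3,-15,0,0,0,0,88,-7.9,-34,0,0,0,0,88,-7.9,-34,0,0,0,0,88,-7.9,-34,0,0,0,0,88,-7.9,-34,0,0,0,0,88,-7.9,-34,0,0,0,0,88,-7.9,-34,0,0,0,0,88,-7.9,-34,0,0,0,0,88,-7.9,-34,0,0,0,0,88,-7.9,-34,0,0,0,0,88,-7.9,-34,0,0,0,0,88,-7.9,-34,0,0,0,0,88,-7.9,-34,0,0,0,0,88,-7.9,-34,0,0,0,0,88,-7.9,-34,0,0,0,0,88,-7.9,-34,0,0,0,0,88,-4.9,-18,0,0,0,0,88,0,0,0,0,0,0,88,0,0,0,0,0,0,88])

```text
time: 16.87
ee_pos: [0.5767, -0.3562, 0.1788]
orientation: [[-1.0, 0.002, -0.001], [0.002, 1.0, 0.001], [0.001, 0.001, -1.0]]
wrist_force: [0.0, 0.5, -1.3]
opening: 0.998
```

```bash
python3 - <<'E'
from h import *
s=ctrl.state(); print(s['opening'],s['ee_pos'],s['qpos'])
c=cap('wrist','w7.png'); u,v=wp(c,(.577,-.3557,.07)); print(u,v)
for t in (None,190,215):
    k=blob(c,u,v,24,t); P=wz(c,k,.07); print(t,P.min(0),P.max(0),circ(P))
k=blob(c,u,v,9,None,True); print('bore',circ(wz(c,k,.07)))
E
```

```text
0.9982364645988234 [ 0.57666667 -0.35620386  0.17877652] [-4.17192027e+01  2.48185334e+01  7.75804986e+01  1.46419665e-02
  7.77016089e+01 -1.31593283e+02]
261.1118235175245 179.83388679798102
None [ 0.55768018 -0.37669376] [ 0.60148783 -0.33218344] [ 0.57997168 -0.35329559  0.02217275]Traceback (most recent call last):
  File "<stdin>", line 5, in <module>
  File "h.py", line 27, in blob
    k=max(cv2.findContours(m,cv2.RETR_EXTERNAL,cv2.CHAIN_APPROX_NONE)[0],key=cv2.contourArea)[:,0,:]+[a,b]
      ~~~^^^^^^^^^^^^^^^^^^^^^^^^^^^^^^^^^^^^^^^^^^^^^^^^^^^^^^^^^^^^^^^^^^^^^^^^^^^^^^^^^^^^
ValueError: max() iterable argument is empty
```

Emit:
carry_out(moves=[-1,0.5,30,0,0,0,88,0,0,35,0,0,0,88,0,0,35,0,0,0,88,0,0,30,0,0,0,88,0,0,20,0,0,0,88,0,0,12,0,0,0,88,0,0,6,0,0,0,88,0,0,0,0,0,0,88,0,0,0,0,0,0,60,0,0,0,0,0,0,30,0,0,0,0,0,0,30,0,0,0,0,0,0,30,0,0,0,0,0,0,30,0,0,0,0,0,0,30,0,0,0,0,0,0,30,0,0,0,0,0,0,30,0,0,0,0,0,0,30], squeeze=35)

```text
time: 18.33
ee_pos: [0.5784, -0.3559, 0.0125]
orientation: [[-1.0, 0.001, 0.001], [0.001, 1.0, -0.001], [-0.001, -0.001, -1.0]]
wrist_force: [-0.2, -2.4, 1.6]
opening: 0.439
```

Emit:
carry_out(moves=[0,0,-10,0,0,0,30,0,0,-30,0,0,0,30,0,0,-40,0,0,0,30,5,13,0,0,0,0,30,9.7,25.7,0,0,0,0,30,9.7,25.7,0,0,0,0,30,9.7,25.7,0,0,0,0,30,9.7,25.7,0,0,0,0,30,9.7,25.7,0,0,0,0,30,9.7,25.7,0,0,0,0,30,9.7,25.7,0,0,0,0,30,9.7,25.7,0,0,0,0,30,9.7,25.7,0,0,0,0,30,9.7,25.7,0,0,0,0,30,9.7,25.7,0,0,0,0,30,9.7,25.7,0,0,0,0,30,9.7,25.7,0,0,0,0,30,4.9,13.5,0,0,0,0,30,0,0,0,0,0,0,30])

```text
time: 19.92
ee_pos: [0.4397, 0.0087, 0.0914]
orientation: [[-1.0, -0.002, -0.003], [-0.002, 1.0, 0.002], [0.003, 0.002, -1.0]]
wrist_force: [-0.9, 0.1, -4.6]
opening: 0.438
```

Emit:
carry_out(moves=[0,0,30,0,0,0,30,0,0,20,0,0,0,30,0,0,12,0,0,0,30,0,0,0,0,0,0,30,0,0,0,0,0,0,30,0,0,0,0,0,0,30])

```text
time: 20.42
ee_pos: [0.4431, 0.005, 0.0309]
orientation: [[-1.0, 0.001, 0.001], [0.001, 1.0, -0.0], [-0.001, -0.0, -1.0]]
wrist_force: [-0.4, -0.6, -3.6]
opening: 0.436
```

```bash
python3 - <<'E'
from h import *
s=ctrl.state(); print(s['opening'],s['ee_pos'],s['wrist_force'])
c=cap('wrist','w8.png')
cv2.imwrite('pics/w8b.png',cv2.resize(c['frame'],(768,576),interpolation=cv2.INTER_CUBIC)[:,:,::-1])
E
```

```text
0.43582542046780387 [0.44310148 0.00504246 0.03087227] [-0.36908993 -0.5941912  -3.60911751]
```

View pics/w8b.png

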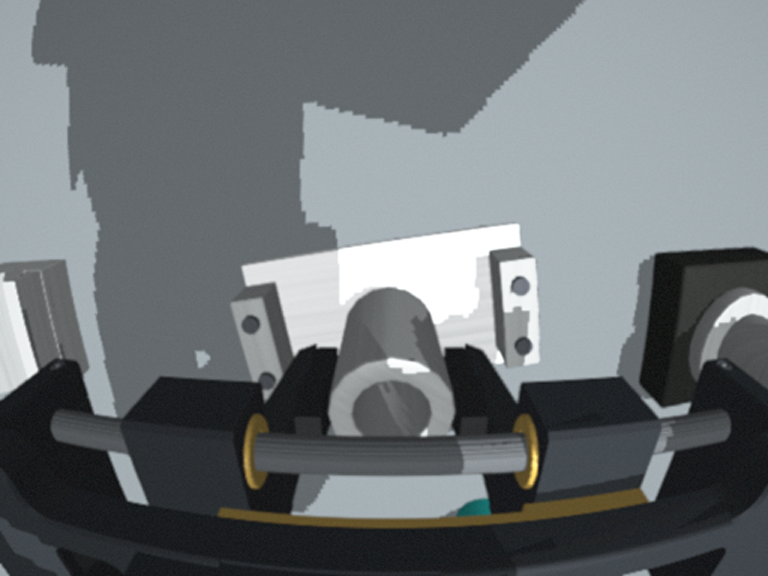

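The sleeve hangs over the plate between the stops. Plate near corners are at (244,266) and (519,225), and the sleeve top is at (391,408).

```bash
python3 - <<'E'
from h import *
c=dict(np.load('pics/w8.npz'))
q=lambda l,z:wz(c,np.array(l)/1.5,z)
a,b=q([[244,267],[519,225]],.006); d=(b-a)/np.linalg.norm(b-a); n=np.array([d[1],-d[0]])
print(a,b,np.linalg.norm(b-a),'centre',(a+b)/2+.035*n)
print('sleeve top', q([[391,408],[329,400],[454,400]],.0309-.0125+.07), 'bottom front',q([[391,288]],.0184))
E
```

```text
[ 0.41854932 -0.06537894] [0.39863887 0.06403018] 0.1309318441264543 centre [0.44318705 0.00464798]
sleeve top [[ 0.44129449  0.00466538]
 [ 0.43858498 -0.01432308]
 [ 0.4386568   0.02397804]] bottom front [[0.42514534 0.00479631]]
```

Emit:
carry_out(moves=[0,0,7,0,0,0,30,0,0,3,0,0,0,30,0,0,1,0,0,0,30,0,0,0,0,0,0,30,0,0,0,0,0,0,30])

```text
time: 20.88
ee_pos: [0.4424, 0.0055, 0.0191]
orientation: [[-1.0, 0.001, -0.0], [0.001, 1.0, 0.0], [0.0, 0.0, -1.0]]
wrist_force: [-0.3, 0.0, -5.0]
opening: 0.439
```

Emit:
carry_out(moves=[0,0,0.8,0,0,0,30,0,0,0.4,0,0,0,30,0,0,0,0,0,0,30,0,0,0,0,0,0,45,0,0,0,0,0,0,60,0,0,0,0,0,0,60,0,0,0,0,0,0,60,0,0,0,0,0,0,60,0,0,-15,0,0,0,60,0,0,-35,0,0,0,60,0,0,-35,0,0,0,60,0,0,-35,0,0,0,60,0,0,-30,0,0,0,60,0,0,0,0,0,0,60])

```text
time: 22.05
ee_pos: [0.4464, 0.0046, 0.1744]
orientation: [[-1.0, 0.0, 0.011], [0.0, 1.0, -0.003], [-0.011, -0.003, -1.0]]
wrist_force: [0.8, -0.1, 0.5]
opening: 0.68
```

Emit:
carry_out(moves=[-13,4.7,0,0,0,0,60,-26,9.4,0,0,0,0,60,-26,9.4,0,0,0,0,60,-26,9.4,0,0,0,0,60,-26,9.4,0,0,0,0,60,-26,9.4,0,0,0,0,60,-26,9.4,0,0,0,0,60,-13,4.7,0,0,0,0,60,0,0,0,0,0,0,60,0,0,0,0,0,0,60,0,0,0,0,0,0,60])

```text
time: 22.97
ee_pos: [0.6233, 0.071, 0.167]
orientation: [[-1.0, 0.001, -0.002], [0.001, 1.0, -0.0], [0.002, -0.0, -1.0]]
wrist_force: [-0.2, -0.1, 0.6]
opening: 0.679
```

```bash
python3 - <<'E'
from h import *
s=ctrl.state(); print(s['opening'],s['ee_pos'])
c=cap('wrist','w9.png'); print(wp(c,(.653,.080,.055)),wp(c,(.45,.187,.098)))
cv2.imwrite('pics/w9b.png',cv2.resize(c['frame'],(768,576),interpolation=cv2.INTER_CUBIC)[:,:,::-1])
E
```

```text
0.6794908689566264 [0.62328515 0.07100354 0.16698404]
(np.float64(269.4830300513314), np.float64(206.7586177501798)) (np.float64(394.6293772325387), np.float64(0.9523314102465577))
```

View pics/w9b.png

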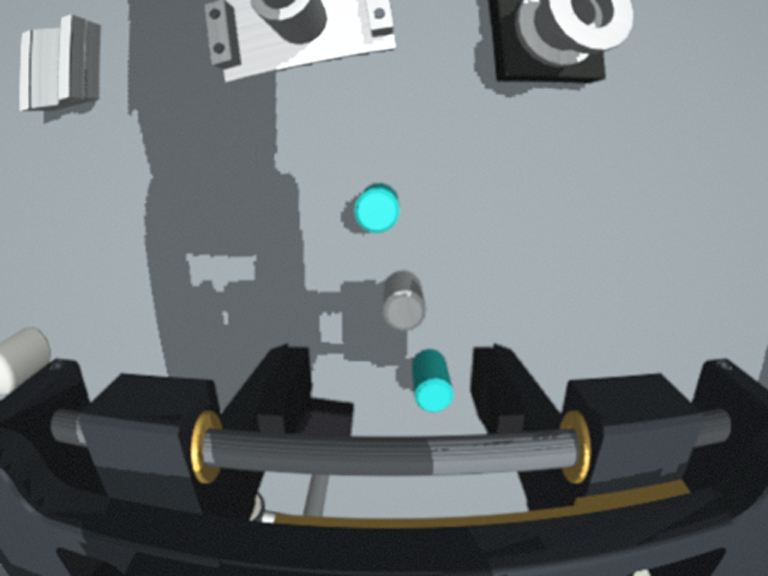

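The pin top is at (405,308), giving world (0.652, 0.080). The ring sits on the bushing and the sleeve stands on the plate. Next I descend on the pin.

Emit:
carry_out(moves=[-14.5,4.6,0,0,0,0,60,-14.2,4.7,0,0,0,0,60,0,0,30,0,0,0,60,0,0,35,0,0,0,60,0,0,35,0,0,0,60,0,0,30,0,0,0,60,0,0,20,0,0,0,60,0,0,11,0,0,0,60,0,0,6,0,0,0,60,0,0,0,0,0,0,60,0,0,0,0,0,0,40,0,0,0,0,0,0,20,0,0,0,0,0,0,20,0,0,0,0,0,0,20,0,0,0,0,0,0,20,0,0,0,0,0,0,20,0,0,0,0,0,0,20], squeeze=30)

```text
time: 24.43
ee_pos: [0.6539, 0.0804, 0.002]
orientation: [[-1.0, 0.001, 0.002], [0.001, 1.0, -0.0], [-0.002, -0.0, -1.0]]
wrist_force: [-0.2, -1.1, 5.9]
opening: 0.332
```

```bash
python3 - <<'E'
from h import *
s=ctrl.state(); print(s['opening'],s['ee_pos'])
# vblock from w9: far-end corners (768-px), top view edges
c=dict(np.load('pics/w9.npz')); q=lambda l,z:np.round(wz(c,np.array(l)/1.5,z),4).tolist()
print('far end z45: ',q([[20,110],[59,107],[97,98],[60,96]],.045)); print('z0',q([[20,110],[97,98]],0))
c=dict(np.load('pics/w8.npz')); print('w8 near', q([[66,261],[2,265],[82,350]],.045))
# top image bright strips
c=dict(np.load('pics/top0.npz')); S=6
g=cv2.cvtColor(c['frame'],cv2.COLOR_RGB2GRAY)[200:245,285:325]; g=cv2.resize(g,None,fx=S,fy=S,interpolation=cv2.INTER_CUBIC)
m=(g>128).astype(np.uint8)
n,l,st,ce=cv2.connectedComponentsWithStats(m)
for i in range(1,n):
    if st[i,4]>1500:
        R=cv2.minAreaRect(np.argwhere(l==i)[:,::-1].astype(np.float32)); f=lambda p:onz(c,(p[0]+.5)/S-.5+285,(p[1]+.5)/S-.5+200,.045)
        print(st[i,4],np.round(f(R[0]),4),[np.round(f(p),4).tolist() for p in cv2.boxPoints(R)])
a=cv2.imread('pics/w4.png')[0:70,140:220]; cv2.imwrite('pics/vb.png',cv2.resize(a,None,fx=8,fy=8,interpolation=cv2.INTER_CUBIC))
E
```

```text
0.33164375941473767 [0.65391268 0.08037324 0.00195598]
far end z45:  [[0.4831, -0.241], [0.4898, -0.1919], [0.4898, -0.1507], [0.4809, -0.1906]]
z0 [[0.4736, -0.2884], [0.4813, -0.1844]]
w8 near [[0.4038, -0.1412], [0.4044, -0.1901], [0.4477, -0.1432]]
3126 [ 0.4457 -0.1859] [[0.481, -0.1796], [0.4811, -0.1921], [0.4105, -0.1921], [0.4104, -0.1797]]
3311 [ 0.4462 -0.2328] [[0.4813, -0.2248], [0.4818, -0.2391], [0.4112, -0.2408], [0.4106, -0.2266]]
```

View pics/vb.png

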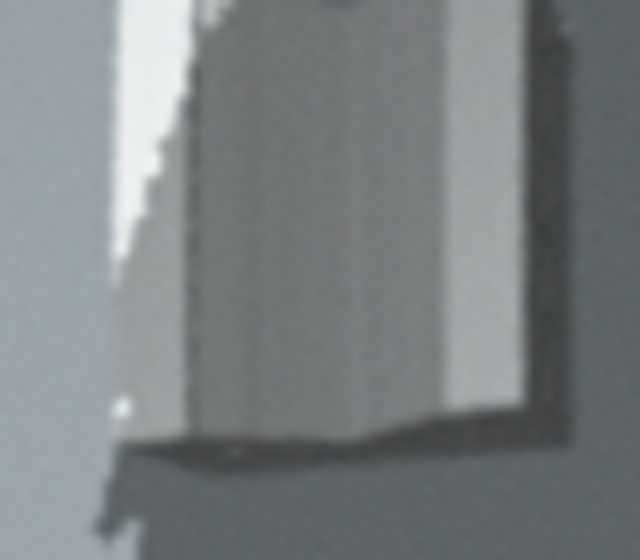

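V-block: its axis is at y ≈ −0.210, the far end at x ≈ 0.483, and it is turned by under 1.5°, with top and wrist views agreeing. The pin goes to about (0.528, −0.209).

Emit:
carry_out(moves=[0,0,-10,0,0,0,20,0,0,-30,0,0,0,20,0,0,-30,0,0,0,20,5.2,-12,0,0,0,0,20,10.4,-24.1,0,0,0,0,20,10.4,-24.1,0,0,0,0,20,10.4,-24.1,0,0,0,0,20,10.4,-24.1,0,0,0,0,20,10.4,-24.1,0,0,0,0,20,10.4,-24.1,0,0,0,0,20,10.4,-24.1,0,0,0,0,20,10.4,-24.1,0,0,0,0,20,10.4,-24.1,0,0,0,0,20,10.4,-24.1,0,0,0,0,20,10.4,-24.1,0,0,0,0,20,5,-12.3,0,0,0,0,20,0,0,30,0,0,0,20,0,0,25,0,0,0,20,0,0,0,0,0,0,20,0,0,0,0,0,0,20])

```text
time: 26.1
ee_pos: [0.5265, -0.2076, 0.0141]
orientation: [[-1.0, 0.001, -0.004], [0.001, 1.0, 0.003], [0.004, 0.003, -1.0]]
wrist_force: [1.0, -0.2, -2.4]
opening: 0.33
```

```bash
python3 - <<'E'
from h import *
s=ctrl.state(); print(s['opening'],s['ee_pos'],s['wrist_force'])
c=cap('wrist','w10.png')
cv2.imwrite('pics/w10b.png',cv2.resize(c['frame'],(768,576),interpolation=cv2.INTER_CUBIC)[:,:,::-1])
E
```

```text
0.33016635157257224 [ 0.52647743 -0.20757273  0.01412283] [ 1.03275257 -0.24403219 -2.37834128]
```

View pics/w10b.png

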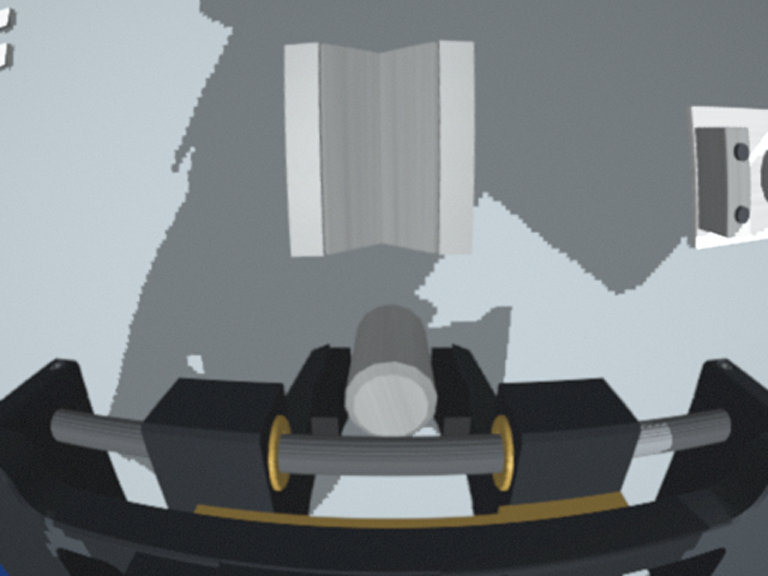

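The pin hangs behind the V-block's far end: top-face corners (292,256) and (473,254), groove bottom near (380,243), pin top (391,398).

```bash
python3 - <<'E'
from h import *
c=dict(np.load('pics/w10.npz')); q=lambda l,z:np.round(wz(c,np.array(l)/1.5,z),4)
P=q([[285,44],[474,41],[473,254],[292,256]],.045); print(P.tolist(),P.mean(0))
print('groove',q([[380,52],[380,243]],.025).tolist())
print('pin top',q([[391,398],[345,398],[437,398]],.0121+.055).tolist(),'front bottom',q([[391,305]],.012).tolist())
E
```

```text
[[0.4129, -0.2418], [0.4124, -0.1815], [0.4829, -0.1807], [0.4834, -0.2411]] [ 0.4479   -0.211275]
groove [[0.4125, -0.2118], [0.4834, -0.212]]
pin top [[0.5241, -0.2081], [0.5242, -0.2227], [0.5243, -0.1935]] front bottom [[0.5126, -0.2078]]
```

Emit:
carry_out(moves=[-2.5,-3,0,0,0,0,20,0,0,6,0,0,0,20,0,0,3,0,0,0,20,0,0,1.5,0,0,0,20,0,0,0,0,0,0,20,0,0,0,0,0,0,20])

```text
time: 26.65
ee_pos: [0.5308, -0.2117, 0.0054]
orientation: [[-1.0, 0.0, -0.0], [0.0, 1.0, 0.0], [0.0, 0.0, -1.0]]
wrist_force: [0.2, 0.3, -3.3]
opening: 0.332
```

Emit:
carry_out(moves=[0,0,2,0,0,0,20,0,0,1,0,0,0,20,0,0,0,0,0,0,20,0,0,0,0,0,0,20])

```text
time: 26.98
ee_pos: [0.5308, -0.2118, 0.0023]
orientation: [[-1.0, 0.001, -0.0], [0.001, 1.0, 0.0], [0.0, 0.0, -1.0]]
wrist_force: [-0.1, -0.4, -2.9]
opening: 0.328
```

Emit:
carry_out(moves=[0,0,0.7,0,0,0,20,0,0,0,0,0,0,20,0,0,0,0,0,0,20])

```text
time: 27.23
ee_pos: [0.531, -0.212, 0.002]
orientation: [[-1.0, 0.001, 0.0], [0.001, 1.0, -0.0], [-0.0, -0.0, -1.0]]
wrist_force: [-1.3, 0.2, -0.1]
opening: 0.327
```

Contact has taken the weight, so I release, rise and back away for the final check.

Emit:
carry_out(moves=[0,0,0,0,0,0,40,0,0,0,0,0,0,60,0,0,0,0,0,0,60,0,0,0,0,0,0,60,0,0,0,0,0,0,60,0,0,-10,0,0,0,60,0,0,-30,0,0,0,60,0,0,-35,0,0,0,60,0,0,-35,0,0,0,60,0,0,-35,0,0,0,60,0,0,-35,0,0,0,60,0,0,-35,0,0,0,60,0,0,0,0,0,0,60,0,0,0,0,0,0,60,0,0,0,0,0,0,60])

```text
time: 28.48
ee_pos: [0.5305, -0.2116, 0.2166]
orientation: [[-1.0, 0.001, -0.0], [0.001, 1.0, 0.0], [0.0, 0.0, -1.0]]
wrist_force: [0.1, -0.1, -0.7]
opening: 0.683
```

```bash
python3 - <<'E'
from h import *
s=ctrl.state(); print(s['ee_pos'],s['wrist_force'])
c=cap('wrist','w11.png'); print('pin exp',wp(c,(.528,-.211,.055)))
d=cap('scene','s11.png')
cv2.imwrite('pics/fin.png',np.vstack([cv2.resize(c['frame'][:256],(600,300)),cv2.resize(d['frame'][85:341,50:450],None,fx=1.5,fy=1.1)[:300]])[:,:,::-1])
E
```

```text
[ 0.53054579 -0.2115955   0.21658722] [ 0.11897316 -0.10060217 -0.65069869]
pin exp (np.float64(261.13650816916703), np.float64(165.1616786012152))
```

View pics/fin.png

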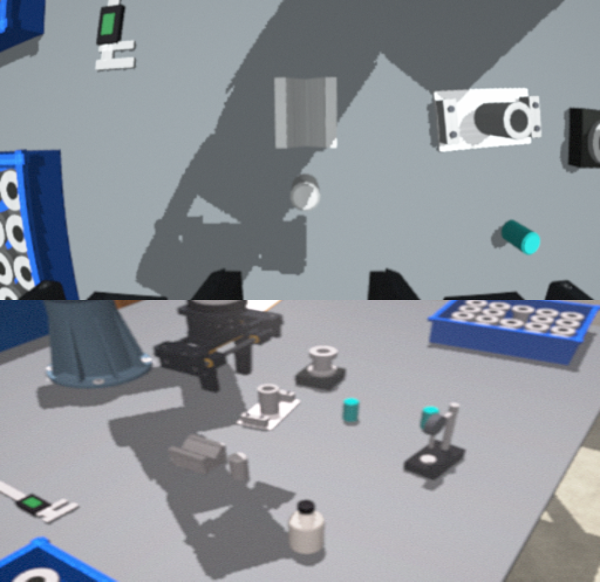

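The pin stands at (305,195), within about 1–2 mm of its target. The sleeve is upright between the stops, the ring is flat on the bushing on the rest, and the caliper, dial and oil bottle look undisturbed.

```bash
python3 -c "
from station import ticket; print(ticket.close_job())"
```

```text
the job is handed in; nothing more can be done
None
```

All four parts are set out and the job is handed in, after about 28 s of robot time. Handing in reports no verdict.

| Part | Where it ended up | Last check |
|---|---|---|
| Bushing | Flange down on the granite rest | About 2 mm from the middle, measured from the flange once it stood there |
| Spacer ring | Flat on the hub | Axes agreed to about 1 mm just before I lowered it; looks flat in later pictures |
| Sleeve | Upright on the stop plate | About 2 mm from midway, measured just before I lowered it |
| Pin | Upright on the bench behind the V-block | About 1–2 mm from its target on the groove line at 30 mm clear, measured after release |

In the final pictures the caliper, dial stand and oil bottle look undisturbed; I did not measure them. The gripper was open and clear of everything when I handed in.

- **Fingertip offset:** the fingertips sit about 25 mm above the reported TCP. The first attempt on the ring closed above it without touching it. I confirmed the offset with the scene camera and by going below zero with no contact force, then used the corrected heights.
- **Bushing grip:** I picked up the bushing before I knew this, so I held it only by the top few millimetres of the hub. It did not slip.
- **V-block angle:** the edge estimates differed by about 1.5°. I used the wrist view taken just before placing the pin, which showed it nearly square to the robot.

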